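# Set up a sample bottle on the bench mixer

### The job

Take the red-capped bottle from the tray, stand it upright in the middle of the mixer's open three-jaw clamp and swing the orange lever to tighten the jaws firmly on it. Then turn the speed knob until its white pointer lines up with the red index tab on the dial. Let go of everything, leave the bottle clamped, and do not disturb the other bottles or shift the red tab.

Things in the scene. Friction and masses are not known exactly. Their poses are not given: they have to be found in the camera images.
- bottle_red: The bottle to mount: amber glass, RED cap, 0.15 to 0.31 kg, 110 mm tall: body 56 mm diameter up to 70 mm, shoulder to 85 mm, cap 38 mm diameter from 85 to 110 mm (grip the cap from above, fingertips no lower than 86 mm above the underside). Origin at the centre of its underside, z up. Starts upright in the tray, in any of its four places, 94 mm apart
- bottle_blue: Amber bottle with a BLUE cap; same shape as bottle_red, in the tray; bystander, leave it alone. Origin at the centre of its underside
- bottle_white: Green glass bottle with a WHITE cap; same shape as bottle_red, in the tray; bystander, leave it alone. Origin at the centre of its underside
- bottle_yellow: Amber bottle with a YELLOW cap; same shape as bottle_red, in the tray; bystander, leave it alone. Origin at the centre of its underside
- tray: White fixed tray 220 x 220 mm, walls 25 mm tall, floor 5 mm thick; the four bottles stand in it, 2 x 2. Origin at the centre of its underside
- mixer: The mixer, fixed: blue box 220 mm (its x, front to back) by 340 mm (its y), deck 60 mm above the bench, z up, origin at the centre of its underside, front towards the robot (-x). On the deck: the clamp, at (0, 75) mm; the speed knob, at (0, -100) mm; and a fixed upright steel rod, 14 mm diameter, at (88, -15) mm, top 150 mm above the bench: keep clear of it
- clamp_centre (a point): Centre of the clamp's floor plate, on its top (84 mm above the bench), where the bottle's underside stands. Axes as the mixer's. Three jaws 30 mm tall stand round it, at 60, 180 and 300 degrees anticlockwise from its x axis; their faces are 40 mm from the centre with the ring at 0 (bottle radius 28 mm). The closing jaws centre the bottle
- clamp_ring (a joint): Clamp ring under the floor plate, 150 mm diameter, turned by its lever (rad): 0 = fully open, grows anticlockwise from above to 1.4, starts at 0 to 0.25. Each jaw moves in 11.7 mm per rad and meets a centred bottle at about 1.03, where the ring stops firmly: push on with about 10 N at the post for a firm clamp. It turns stiffly (2.5 N at the post) and stays where left, so the grip stays
- clamp_post (a point): Lever's upright orange post, a 16 mm round pin 105 mm from the clamp's axis, free from 78 to 155 mm above the bench; this point is on its axis 140 mm above the bench, a place to pinch it. At ring 0 it lies 0.70 rad anticlockwise from the mixer's x axis seen from the clamp's centre, and circles that centre anticlockwise to close
- jaw0: Clamp jaw at 60 degrees, aluminium with a smooth white plastic face, 26 mm wide; driven by the ring. The origin stays within 20 mm of the clamp's axis, z up
- jaw1: Clamp jaw at 180 degrees, as jaw0
- jaw2: Clamp jaw at 300 degrees, as jaw0
- speed_knob (a joint): Speed knob (rad), grows clockwise seen from above, stops at 0 and 4.7, starts between 0 and 1. Light friction (0.06 N m); it stays where it is left
- knob_grip (a point): On the knob's vertical axis, 92 mm above the bench, a TCP height to grip it. The knob is a black disc of 68 mm diameter (top 71 mm above the bench) with a bar across it, 64 mm long, 16 mm wide, from 71 to 101 mm above the bench: pinch the bar across its 16 mm width
- knob_pointer (a point): Tip of the knob's white pointer, 43 mm from its axis along the bar: a white stripe on the one end of the bar; the other end is black. At knob 0 it lies 2.5 rad anticlockwise from the mixer's x axis
- index_mark (a point): Inner end, 45 mm from the knob's axis, of the red index tab on the white dial round the knob: the mark to which the pointer must be set. It is preset and must not be shifted; 18 mm long, 7 mm wide, its top 66 mm above the bench. It lies 0.7 to 3.3 rad clockwise of the pointer's start
There are look-alikes about, which are no part of the job. Leave any black or purple look-alike of the bottle_red alone.

How it is judged:
By the outcome, as a careful person would: the job done as asked, in the order asked, and still so for the second after the job is handed in, with the robot touching nothing.
It also fails if it takes over 72 s, if anything falls off the work surface, if the arm or the gripper's body presses on something with over 40 N, if the wrist force passes 120 N, or if a joint passes its speed limit or range.

### The arm

A 6-joint arm with a two-finger parallel gripper is mounted at the origin on the work surface. World frame = base frame: x ahead of the robot, y to its left, z up, the work surface at z = 0. Lengths are in m, angles in degrees, forces in N, time in s.
With the tool pointing down it reaches from about 0.425 to 1.125 m from the base axis. Payload 14.9 kg.
Tool frame: the origin (TCP) lies between the finger pads, 19 mm behind the fingertips; this is the grasp point; z points along the fingers, y is the line along which they close (so a half turn about z gives the same grasp; the last joint's range is limited). The gripper opens to 91 mm and grips with 3 to 60 N. Pads are 32 mm wide; open, the fingers measure 118 mm over their backs; the gripper's body (76 mm by 178 mm) begins 60 mm behind the grasp point.
Start: joints at [66.331, 21.709, 99.362, -0, 58.929, -1.908], TCP at [0.26, 0.65, 0.233] pointing down, gripper open.
Joint ranges: [-158.91, 158.91], [-42.39, 125.64], [0.06, 152.35], [-60.88, 240.88], [17.5, 164.5], [-176.32, 176.32]. Speed limits (degrees/s): [108.29, 108.29, 136.94, 180, 180, 180].

### API

Orientations are given as [roll, pitch, yaw] about the fixed x, y, z axes, in that order (R = Rz(yaw) Ry(pitch) Rx(roll)).
In Python, from cell import arm gives the robot as it stands.
- The arm moves only by the tool apply_moves, never from a script. Its argument "deltas" is a list of rows, each a list of 7 numbers: the shift along the tool's x, y, z each as a share of 1000 mm, from -1 to 1, then the turn, a rotation vector about the tool's x, y, z each as a share of pi/2 rad, from -1 to 1, then the opening, from 0 (shut) to 1 (fully open). In form: [[dx, dy, dz, rx, ry, rz, grip], ...]. A call has 1 to 12 rows; each row shifts and turns the commanded pose from where the row before left it, along the tool's axes as they then stand; what a row does not reach is not made up. A row lasts 1/8 s, in which the tool goes at most 62.5 mm and 10.7 degrees, less where a joint would pass 70% of its speed; a pose out of reach is approached as far as the arm can. A call with a number of a shift or a turn outside -1 to 1 is refused whole. A call with a gripper value outside its range is refused whole. The fingers move at their own pace and stop on an object; the grip force is fixed at half the most. Time passes only in rows, so rows that do not move let the fingers close. It gives the time, the measured TCP pose, the force, the opening and the grip force at its end, in the units of the state.
- arm.read_state(): the state, without advancing time (a new reading comes with each control period).
- arm.camera(name): name is "side" or "top"; returns the picture (384x512x3 uint8, red, green, blue); there is no depth.
- arm.camera_model(name): a dict with "camera_matrix" (3x3 intrinsics, pixels), "extrinsics" (4x4, takes a point from camera to world coordinates). Camera axes: x right, y down, z forward; pixel columns grow to the right and rows downward; lengths in m; the calibration is good to about 2 mm. A picture is of the moment at which its call begins. camera_model takes no time and is no camera call.
- arm.close_job(): hands the job in; it is judged then, once.
The state is a dict: "clock": time; "joints": joint angles; "dq": joint speeds; "joint_efforts": joint torques, N m; "ee_pos": TCP position; "tool_rot": TCP orientation; "force": force on the tool from outside, world axes, zero at the start; "ft_torque": the same for the moment, N m; "opening": finger opening in m; "gripper_force": force on a finger pad.
Only numpy, scipy, OpenCV 4.12 (cv2) and the standard library are available. Lean on these libraries where they do the work, as an engineer would, in place of code of your own. Each camera call takes 0.05 s, during which the arm holds its last target. There are 200 camera calls.

## Working session

There is one attempt and no reset: what is moved stays moved. The work goes in short steps, Python scripts to look and compute and a tool call to move; the robot and the scene stay as the last step left them, time stands still between calls to the robot, and variables do not carry over. Pictures are saved under pics/ and viewed, at most 10 in all, crops included, and the job is handed in when it is done.

Besides the shell and the picture viewer there is one more tool, called after "Call:" as name(argument=value, ...), one argument or row to a line, values as JSON. apply_moves: Moves the arm, as the interface text tells. Its arguments: {"type":"object","properties":{"deltas":{"type":"array"}},"required":["deltas"]}

```bash
mkdir -p pics
python3 - <<'E'
from cell import arm
import cv2
print(arm.read_state())
for n in("top","side"):
    im=arm.camera(n); cv2.imwrite(f"pics/{n}0.png",im[:,:,::-1]); print(n,arm.camera_model(n))
E
```

```text
{'clock': 0.0, 'joints': array([ 6.63298172e+01,  2.17375037e+01,  9.93944207e+01, -6.57592591e-04,
        5.89284845e+01, -1.90911152e+00]), 'dq': array([-0.08131964,  0.11278687, -0.02052911,  0.02034156, -0.04212237,
        0.08167385]), 'joint_efforts': array([-2.48769124e-03, -7.63706231e+01, -4.34373629e+01,  6.49402617e-02,
        4.23372549e-02, -1.27244098e-04]), 'ee_pos': array([0.25939097, 0.64977607, 0.23211086]), 'tool_rot': array([-1.79939606e+02, -1.44989735e-03,  1.58239268e+02]), 'force': array([ 1.04267723,  0.02856175, -0.6631673 ]), 'ft_torque': array([-0.07050401,  0.02952645,  0.00705541]), 'gripper_force': 0.0, 'opening': 0.09167208824718377}
top {'camera_matrix': array([[350.4906568 ,   0.        , 256.74894066],
       [  0.        , 350.4906568 , 194.46652455],
       [  0.        ,   0.        ,   1.        ]]), 'extrinsics': array([[-0.02879419, -0.98772495,  0.15352628,  0.36511766],
       [-0.99943798,  0.02581098, -0.02138959,  0.04169743],
       [ 0.01716437, -0.15405589, -0.98791304,  1.00314763],
       [ 0.        ,  0.        ,  0.        ,  1.        ]])}
side {'camera_matrix': array([[481.40777094,   0.        , 256.75617752],
       [  0.        , 481.40777094, 188.04265462],
       [  0.        ,   0.        ,   1.        ]]), 'extrinsics': array([[ 0.75626137, -0.51132637,  0.40818388,  0.0673224 ],
       [-0.65424909, -0.58607395,  0.47799107, -0.48293941],
       [-0.0051835 , -0.62854011, -0.7777599 ,  0.91078441],
       [ 0.        ,  0.        ,  0.        ,  1.        ]])}
```

View pics/top0.png

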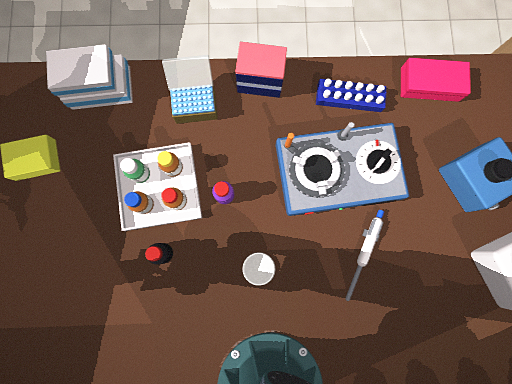

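View pics/side0.png

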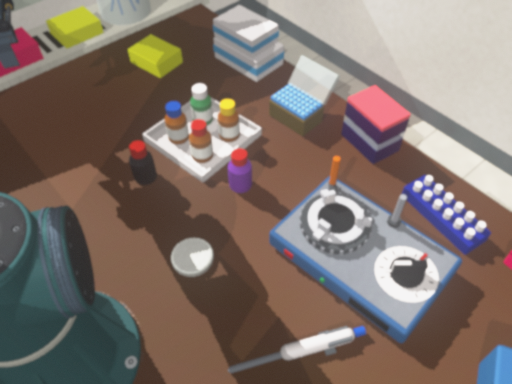

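Top view: the red-capped bottle is in the tray at about (173,196), nearest the robot on the right. The purple (222,190) and black (158,254) look-alikes are outside the tray. The mixer has its clamp at (318,170), post at (290,140), knob at (379,162) and red tab at (377,143). I'll enlarge these.

Run:
```python
import cv2,numpy as np
t=cv2.imread("pics/top0.png");s=cv2.imread("pics/side0.png")
a=cv2.resize(t[115:220,265:415],None,fx=5,fy=5,interpolation=cv2.INTER_CUBIC)
cv2.imwrite("pics/a.png",a)
b=cv2.resize(s[150:340,265:465],None,fx=3,fy=3,interpolation=cv2.INTER_CUBIC)
cv2.imwrite("pics/b.png",b)
c=cv2.resize(t[135:235,105:235],None,fx=5,fy=5,interpolation=cv2.INTER_CUBIC)
cv2.imwrite("pics/c.png",c)
for n,im in(("top",t),("side",s)):
    h=cv2.cvtColor(im,cv2.COLOR_BGR2HSV)
    m={"red":cv2.inRange(h,(0,170,110),(6,255,255))|cv2.inRange(h,(174,170,110),(180,255,255)),"orange":cv2.inRange(h,(8,170,130),(14,255,255))}
    for k,v in m.items():
        N,_,st,ce=cv2.connectedComponentsWithStats(v)
        print(n,k,[(st[i].tolist(),ce[i].round(1).tolist()) for i in range(1,N) if st[i][4]>5])
```

```text
top red [([470, 80, 1, 11, 11], [470.0, 85.0]), ([376, 140, 2, 6, 10], [376.6, 142.3]), ([215, 181, 14, 16, 173], [221.3, 188.5]), ([162, 188, 16, 15, 184], [169.2, 195.2]), ([304, 212, 10, 3, 16], [308.5, 213.0]), ([145, 246, 16, 15, 187], [152.7, 253.3])]
top orange [([285, 138, 8, 10, 50], [288.3, 142.2]), ([159, 156, 19, 16, 105], [169.8, 165.6]), ([136, 192, 4, 2, 6], [137.5, 192.5]), ([163, 192, 19, 16, 101], [174.8, 201.2]), ([128, 195, 19, 17, 101], [139.6, 204.6])]
side red [([193, 121, 12, 9, 93], [198.2, 125.0]), ([129, 140, 16, 13, 150], [136.8, 146.2]), ([233, 150, 14, 10, 114], [239.1, 154.6])]
side orange [([331, 156, 10, 27, 132], [334.6, 167.0])]
```

View pics/a.png

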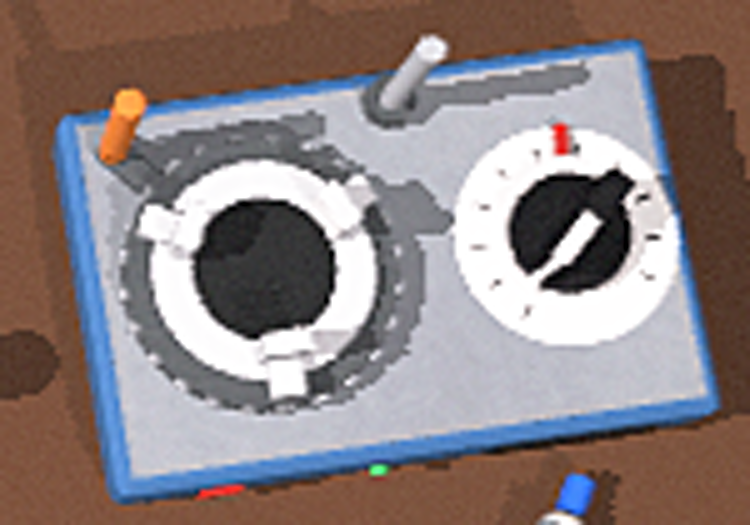

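View pics/b.png

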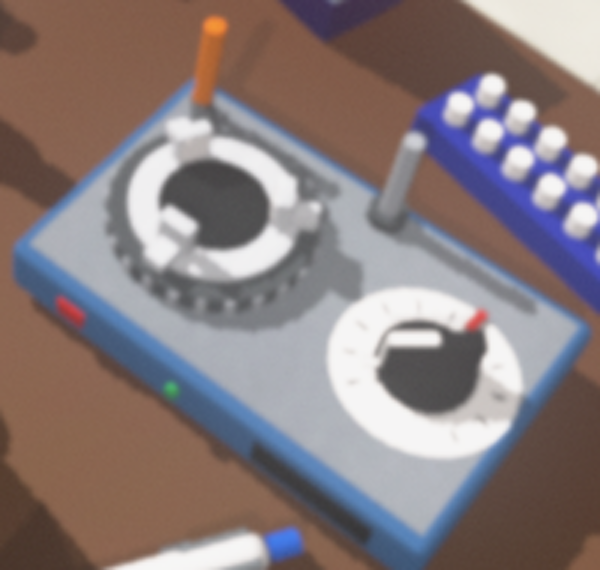

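View pics/c.png

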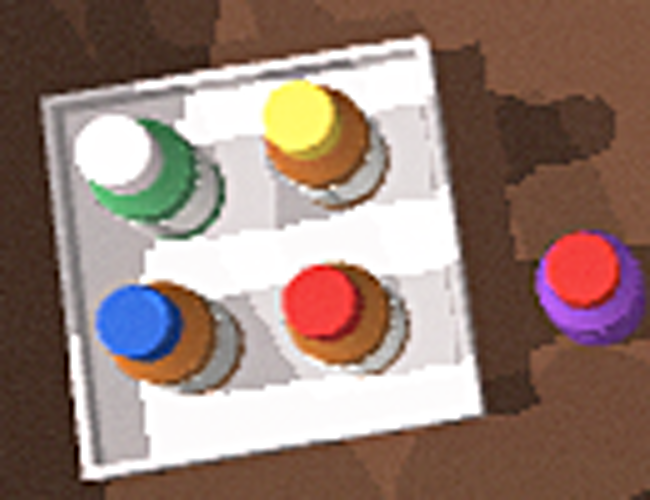

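Crop a (top): rod top (432,48), post top (130,96), dial centre (566,236), clamp floor (264,269), tab (562,140), pointer stripe (545,280)–(593,217).
Crop b (side): rod top (415,140), post top (215,25), dial centre (425,373), clamp floor (214,205), stripe (388,340)–(440,340).
Crop c: red cap centre about (321,302).
Next I fit poses to both views.

```bash
cat > h.py <<'E'
from cell import arm
import numpy as np
CM={n:arm.camera_model(n) for n in("top","side")}
def proj(n,P):
    M=CM[n];T=np.linalg.inv(M["extrinsics"]);p=T[:3,:3]@np.asarray(P,float)+T[:3,3];q=M["camera_matrix"]@p;return q[:2]/q[2]
def ray(n,uv,z):
    M=CM[n];d=M["extrinsics"][:3,:3]@np.linalg.solve(M["camera_matrix"],[*uv,1]);o=M["extrinsics"][:3,3];return o+d*(z-o[2])/d[2]
def A(x,y):return np.array([265+(x+.5)/5-.5,115+(y+.5)/5-.5])
def B(x,y):return np.array([265+(x+.5)/3-.5,150+(y+.5)/3-.5])
def C(x,y):return np.array([105+(x+.5)/5-.5,135+(y+.5)/5-.5])
E
cat > fit.py <<'E'
from h import *
from scipy.optimize import least_squares
obs=[("top",A(432,48),(88,-15,150)),("side",B(415,140),(88,-15,150)),("top",A(566,236),(0,-100,63)),("side",B(425,373),(0,-100,63)),
("top",A(264,269),(0,75,84)),("side",B(213,206),(0,75,84)),("top",A(60,118),(110,170,60)),("top",A(640,42),(110,-170,60)),("side",B(18,248),(-110,170,60)),("side",B(588,328),(110,-170,60)),("side",B(418,545),(-110,-170,60)),("top",A(716,405),(-110,-170,60))]
def W(p,P):
    c,s=np.cos(p[2]),np.sin(p[2]);P=np.array(P)/1000;return np.array([p[0]+c*P[0]-s*P[1],p[1]+s*P[0]+c*P[1],P[2]])
def res(p):return np.concatenate([proj(n,W(p,P))-o for n,o,P in obs])
r=least_squares(res,[.7,-.2,0],loss="soft_l1",x_scale=[.1,.1,.1]);m=r.x
print("mixer",m,np.degrees(m[2]));print(res(m).reshape(-1,2).round(1).tolist())
cl=W(m,(0,75,84));kn=W(m,(0,-100,92));print("clamp",cl,"knob",kn)
for z,uv,n in((.155,A(130,96),"top"),(.155,B(215,25),"side")):
    P=ray(n,uv,z);d=(P-cl)[:2];print("post",P,np.hypot(*d),"ring",np.arctan2(d[1],d[0])-m[2]-.7)
def ang(P):d=(P-kn)[:2];return [round(float(v),3) for v in (P[0],P[1],np.hypot(*d),np.arctan2(d[1],d[0])-m[2])]
for n,uv,z,t in(("top",A(562,126),.066,"tab out"),("top",A(562,153),.066,"tab in"),("side",B(483,315),.066,"tab out"),("side",B(470,328),.066,"tab in"),
 ("top",A(545,280),.101,"ptr"),("top",A(593,217),.101,"ptr"),("side",B(388,340),.101,"ptr"),("side",B(440,340),.101,"ptr")):print(n,t,ang(ray(n,uv,z)))
print("knob top px",proj("top",[*kn[:2],.101]),proj("side",[*kn[:2],.101]))
for n,uv in(("top",C(321,302)),("side",(198.2,125.5))):print("cap",ray(n,uv,.115))
for q in((42,98),(427,37),(483,412),(85,478)):print("tray corner",ray("top",C(*q),.025))
for k,q in dict(blue=(138,322),white=(116,150),yellow=(299,117)).items():print(k,ray("top",C(*q),.115))
E
python3 fit.py
```

```text
mixer [ 0.58238977 -0.21816784  0.11278109] 6.461880336049418
[[0.2, 0.6], [-0.7, 0.2], [0.3, 0.1], [-1.0, -1.7], [0.0, 0.3], [-0.2, -0.9], [-0.7, -1.1], [1.7, -1.5], [-3.9, -1.8], [3.4, -0.8], [1.9, 4.5], [2.6, 1.9]]
clamp [ 0.57394911 -0.14364432  0.084     ] knob [ 0.59364399 -0.31753254  0.092     ]
post [ 0.6494666  -0.06647425  0.155     ] 0.10797272918668642 ring -0.01656007811068283
post [ 0.64495505 -0.06751166  0.155     ] 0.10410583305986541 ring 0.007445754900935353
top tab out [0.656, -0.319, 0.063, -0.13]
top tab in [0.641, -0.317, 0.047, -0.108]
side tab out [0.655, -0.32, 0.061, -0.15]
side tab in [0.64, -0.32, 0.047, -0.172]
top ptr [0.561, -0.289, 0.043, 2.31]
top ptr [0.595, -0.318, 0.001, -0.208]
side ptr [0.57, -0.298, 0.031, 2.346]
side ptr [0.595, -0.32, 0.003, -1.241]
knob top px [383.19528043 158.43772093] [409.9871422  262.52697601]
cap [0.50762891 0.24702291 0.115     ]
cap [0.50513637 0.24217632 0.115     ]
tray corner [0.6441844  0.42760091 0.025     ]
tray corner [0.67516292 0.20849113 0.025     ]
tray corner [0.45758875 0.17726408 0.025     ]
tray corner [0.42701503 0.396676   0.025     ]
blue [0.49975032 0.33961814 0.115     ]
white [0.5898815 0.3532089 0.115    ]
yellow [0.60514519 0.25933169 0.115     ]
```

The fit agrees with the given sizes:
- Rod, dial and clamp centre residuals are under 2 px.
- The post radius is 104–108 mm against 105 given.
- The pointer radius is 43 mm.
- The bottle spacing is 93 mm.

Red cap is at about (0.507,0.246), the ring is near 0, and the pointer must turn about 2.47 rad clockwise. Now a helper to plan the moves.

```bash
cat > plan.py <<'E'
import sys,json
from h import *
from scipy.spatial.transform import Rotation as Ro
def plan(x,y,z,yaw,grip,n,start=None):
    s=arm.read_state();p=s["ee_pos"].copy();R=Ro.from_euler("xyz",s["tool_rot"],degrees=True)
    if start is not None:p=np.array(start[:3]);R=Ro.from_euler("xyz",[180,0,start[3]],degrees=True)
    T=Ro.from_euler("xyz",[180,0,yaw],degrees=True);rows=[]
    for k in range(n,0,-1):
        d=R.inv().apply((np.array([x,y,z])-p)/k);w=(R.inv()*T).as_rotvec()/k
        a=np.round(d,3);b=np.round(w/(np.pi/2),3)
        if np.linalg.norm(a)>.0625 or np.linalg.norm(b)*90>10.7:print("LIMIT",np.linalg.norm(a),np.linalg.norm(b)*90)
        p=p+R.apply(a);R=R*Ro.from_rotvec(b*np.pi/2);rows.append([float(v) for v in [*a,*b,grip]])
    print(json.dumps(rows));print("end",p.round(4),R.as_euler("xyz",degrees=True).round(1));return [*p,R.as_euler("xyz",degrees=True)[2]]
E
python3 - <<'E'
from plan import *
e=plan(.507,.246,.200,53,.75,11)
plan(.507,.246,.113,53,.75,4,e)
E
```

```text
[[-0.035, -0.026, 0.003, -0.0, 0.0, 0.106, 0.75], [-0.038, -0.02, 0.003, -0.0, 0.0, 0.106, 0.75], [-0.041, -0.013, 0.003, -0.0, 0.0, 0.106, 0.75], [-0.043, -0.006, 0.003, -0.0, 0.0, 0.106, 0.75], [-0.043, 0.001, 0.003, -0.0, 0.0, 0.106, 0.75], [-0.042, 0.008, 0.003, -0.0, 0.0, 0.107, 0.75], [-0.04, 0.015, 0.003, -0.0, 0.0, 0.106, 0.75], [-0.037, 0.022, 0.003, -0.0, 0.0, 0.107, 0.75], [-0.033, 0.028, 0.003, -0.0, 0.0, 0.106, 0.75], [-0.028, 0.032, 0.003, 0.0, 0.0, 0.107, 0.75], [-0.022, 0.037, 0.002, 0.0, 0.001, 0.106, 0.75]]
end [0.507  0.2464 0.2004] [180.  -0.  53.]
[[-0.0, 0.0, 0.022, -0.0, -0.0, 0.0, 0.75], [-0.0, 0.0, 0.022, -0.0, -0.0, 0.0, 0.75], [-0.0, 0.0, 0.022, -0.0, -0.0, 0.0, 0.75], [-0.0, 0.0, 0.021, -0.0, -0.0, 0.0, 0.75]]
end [0.507  0.2464 0.1134] [180.   0.  53.]
```

Call:
apply_moves(
  deltas=[
    [-0.035, -0.026, 0.003, 0, 0, 0.106, 0.75],
    [-0.038, -0.02, 0.003, 0, 0, 0.106, 0.75],
    [-0.041, -0.013, 0.003, 0, 0, 0.106, 0.75],
    [-0.043, -0.006, 0.003, 0, 0, 0.106, 0.75],
    [-0.043, 0.001, 0.003, 0, 0, 0.106, 0.75],
    [-0.042, 0.008, 0.003, 0, 0, 0.107, 0.75],
    [-0.04, 0.015, 0.003, 0, 0, 0.106, 0.75],
    [-0.037, 0.022, 0.003, 0, 0, 0.107, 0.75],
    [-0.033, 0.028, 0.003, 0, 0, 0.106, 0.75],
    [-0.028, 0.032, 0.003, 0, 0, 0.107, 0.75],
    [-0.022, 0.037, 0.002, 0, 0, 0.106, 0.75],
    [0, 0, 0, 0, 0, 0, 0.75],
  ],
)

```text
clock: 1.6
ee_pos: [0.508, 0.2448, 0.2004]
tool_rot: [-180.0, 0.0, 52.8]
force: [-1.1, 0.8, -0.6]
opening: 0.0683
gripper_force: 0.0
```

Run:
```python
from plan import *
import cv2
t=arm.camera("top")[:,:,::-1];s=arm.camera("side")[:,:,::-1]
cv2.imwrite("pics/d.png",np.hstack([cv2.resize(t[130:250,90:220],(433,400),interpolation=2),cv2.resize(s[60:180,120:230],(366,400),interpolation=2)]))
st=arm.read_state();print(st["clock"],st["ee_pos"],st["tool_rot"],st["force"],st["opening"])
```

```text
1.7 [0.50705545 0.24657785 0.20053699] [-1.79981952e+02  1.86491973e-02  5.30534017e+01] [0.0963799  0.35427158 0.16672343] 0.06854556366254135
```

View pics/d.png

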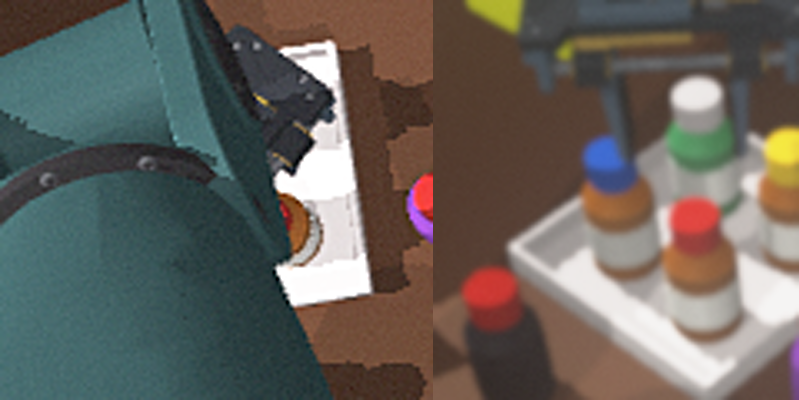

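Run:
```python
from plan import *
for z in(.115,.181,.2):print(z,proj("side",[.507,.246,z]),proj("top",[.507,.246,z]))
plan(.507,.246,.113,53,.75,4)
```

```text
0.115 [197.87366425 124.30044887] [169.20018835 195.23301389]
0.181 [194.96423327 103.08390303] [162.79809582 190.99771336]
0.2 [194.07543432  96.60248322] [160.76420375 189.65219327]
[[-0.0, 0.0, 0.022, -0.0, 0.0, 0.0, 0.75], [-0.0, 0.0, 0.022, -0.0, 0.0, 0.0, 0.75], [-0.0, 0.0, 0.022, -0.0, 0.0, 0.0, 0.75], [-0.0, 0.0, 0.022, -0.0, 0.0, 0.001, 0.75]]
end [0.507  0.2466 0.1125] [-180.    0.   53.]
```

Fingertips at about (175,105) and (212,105) in the side view match the expected projection (195,103) for their midpoint, so the gripper is over the red cap. Descend and grip, with a short lift.

Call:
apply_moves(
  deltas=[
    [0, 0, 0.022, 0, 0, 0, 0.75],
    [0, 0, 0.022, 0, 0, 0, 0.75],
    [0, 0, 0.022, 0, 0, 0, 0.75],
    [0, 0, 0.021, 0, 0, 0, 0.75],
    [0, 0, 0, 0, 0, 0, 0.75],
    [0, 0, 0, 0, 0, 0, 0],
    [0, 0, 0, 0, 0, 0, 0],
    [0, 0, 0, 0, 0, 0, 0],
    [0, 0, 0, 0, 0, 0, 0],
    [0, 0, 0, 0, 0, 0, 0],
  ],
)

```text
clock: 2.95
ee_pos: [0.5076, 0.2468, 0.1142]
tool_rot: [180.0, -0.0, 53.0]
force: [-1.2, -0.7, 6.8]
opening: 0.037
gripper_force: 30.0
```

Run:
```python
from plan import *
e=plan(.5076,.2468,.264,53,0,5)
e=plan(.574,-.1436,.264,53,0,9,e)
```

```text
[[0.0, 0.0, -0.03, 0.0, -0.0, 0.0, 0.0], [0.0, 0.0, -0.03, 0.0, -0.0, 0.0, 0.0], [0.0, 0.0, -0.03, 0.0, -0.0, 0.0, 0.0], [0.0, 0.0, -0.03, 0.0, -0.0, 0.0, 0.0], [0.0, 0.0, -0.03, 0.0, -0.0, 0.0, 0.0]]
end [0.5075 0.2468 0.2642] [180.  -0.  53.]
[[-0.03, 0.032, 0.0, 0.0, -0.0, 0.0, 0.0], [-0.03, 0.032, 0.0, 0.0, -0.0, 0.0, 0.0], [-0.03, 0.032, 0.0, 0.0, -0.0, 0.0, 0.0], [-0.03, 0.032, 0.0, 0.0, -0.0, 0.0, 0.0], [-0.03, 0.032, 0.0, 0.0, -0.0, 0.0, 0.0], [-0.03, 0.032, 0.0, 0.0, -0.0, 0.0, 0.0], [-0.031, 0.032, 0.0, 0.0, -0.0, 0.0, 0.0], [-0.03, 0.032, 0.0, 0.0, -0.0, 0.0, 0.0], [-0.031, 0.032, 0.0, 0.0, -0.0, 0.0, 0.0]]
end [ 0.5739 -0.1437  0.2642] [180.   0.  53.]
```

Call:
apply_moves(
  deltas=[
    [0, 0, -0.02, 0, 0, 0, 0],
    [0, 0, -0.03, 0, 0, 0, 0],
    [0, 0, -0.03, 0, 0, 0, 0],
    [0, 0, -0.04, 0, 0, 0, 0],
    [0, 0, -0.03, 0, 0, 0, 0],
    [0, 0, 0, 0, 0, 0, 0],
  ],
)

```text
clock: 3.7
ee_pos: [0.5081, 0.2471, 0.2666]
tool_rot: [179.9, -0.2, 53.0]
force: [0.3, 1.0, -3.1]
opening: 0.0372
gripper_force: 30.0
```

Call:
apply_moves(
  deltas=[
    [-0.012, 0.013, 0, 0, 0, 0, 0],
    [-0.025, 0.026, 0, 0, 0, 0, 0],
    [-0.03, 0.032, 0, 0, 0, 0, 0],
    [-0.03, 0.032, 0, 0, 0, 0, 0],
    [-0.03, 0.032, 0, 0, 0, 0, 0],
    [-0.03, 0.032, 0, 0, 0, 0, 0],
    [-0.03, 0.032, 0, 0, 0, 0, 0],
    [-0.03, 0.032, 0, 0, 0, 0, 0],
    [-0.03, 0.032, 0, 0, 0, 0, 0],
    [-0.025, 0.025, 0, 0, 0, 0, 0],
    [0, 0, 0, 0, 0, 0, 0],
    [0, 0, 0, 0, 0, 0, 0],
  ],
)

```text
clock: 5.2
ee_pos: [0.5727, -0.1439, 0.2625]
tool_rot: [-179.9, 0.0, 53.0]
force: [0.3, 0.7, -2.6]
opening: 0.0371
gripper_force: 30.0
```

Run:
```python
from plan import *
import cv2
t=arm.camera("top")[:,:,::-1];s=arm.camera("side")[:,:,::-1]
cv2.imwrite("pics/e.png",np.hstack([cv2.resize(t[100:220,250:380],(433,400),interpolation=2),cv2.resize(s[100:260,250:396],(365,400),interpolation=2)]))
st=arm.read_state();print(st["clock"],st["ee_pos"],st["tool_rot"],st["force"],st["opening"],st["gripper_force"])
```

```text
5.3 [ 0.57315382 -0.14326333  0.26308937] [-1.79938279e+02  2.30119367e-02  5.30587645e+01] [-0.03482348 -0.4544583  -3.08592879] 0.03726094328107029 29.998472034931183
```

View pics/e.png

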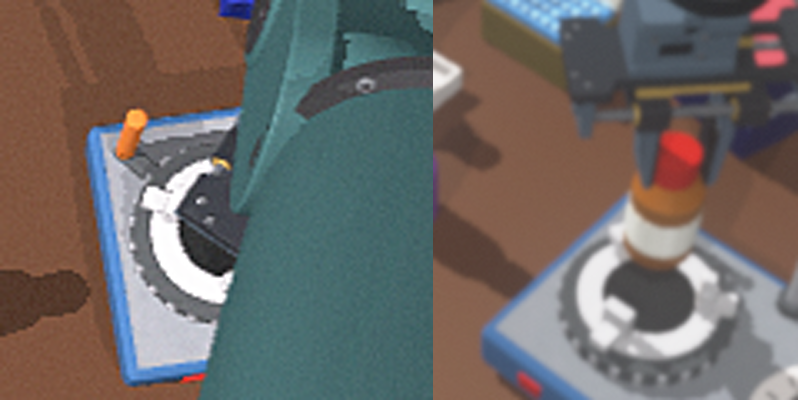

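Run:
```python
from plan import *
x,y=.5732,-.1433
for z in(.154,.154+.07,.154+.085,.154+.110,.282):
    u,v=proj("side",[x,y,z]);print(z,"crop",433+(u-250)*2.5,(v-100)*2.5)
for z in (.154,):
  for d in((.01,0),(0,.01)):
    u,v=proj("side",[x+d[0],y+d[1],z]);print(433+(u-250)*2.5,(v-100)*2.5)
```

```text
0.154 crop 656.4072499262186 242.66651092027402
0.224 crop 668.3749958863431 185.38565615112375
0.239 crop 671.129723648279 172.20078730566564
0.264 crop 675.8847603576138 149.44190120657012
0.282 crop 679.4418539248483 132.41669356062522
664.9966032206617 236.17050841893501
647.1981096678916 235.2239236398197
```

The bottle hangs essentially upright, with the cap top at (682,150) in the crop against (676,149) expected, over the clamp centre to within a few mm. The jaw margin is 12 mm, so I lower it.

Call:
apply_moves(
  deltas=[
    [0, 0, 0.02, 0, 0, 0, 0],
    [0, 0, 0.02, 0, 0, 0, 0],
    [0, 0, 0.015, 0, 0, 0, 0],
    [0, 0, 0.01, 0, 0, 0, 0],
    [0, 0, 0.003, 0, 0, 0, 0],
    [0, 0, 0, 0, 0, 0, 0],
    [0, 0, 0.001, 0, 0, 0, 0],
    [0, 0, 0, 0, 0, 0, 0],
  ],
)

```text
clock: 6.3
ee_pos: [0.5739, -0.1438, 0.1951]
tool_rot: [180.0, -0.0, 53.0]
force: [0.0, -1.3, -1.7]
opening: 0.0373
gripper_force: 30.0
```

Call:
apply_moves(
  deltas=[
    [0, 0, 0.001, 0, 0, 0, 0],
    [0, 0, 0.001, 0, 0, 0, 0],
    [0, 0, 0, 0, 0, 0, 0],
    [0, 0, 0, 0, 0, 0, 0],
  ],
)

```text
clock: 6.8
ee_pos: [0.574, -0.1439, 0.1932]
tool_rot: [180.0, -0.0, 53.0]
force: [-1.7, -0.9, 5.1]
opening: 0.0372
gripper_force: 30.0
```

Contact with the floor plate. Release and rise.

Call:
apply_moves(
  deltas=[
    [0, 0, 0, 0, 0, 0, 0.8],
    [0, 0, 0, 0, 0, 0, 0.8],
    [0, 0, 0, 0, 0, 0, 0.8],
    [0, 0, -0.01, 0, 0, 0, 0.8],
    [0, 0, -0.025, 0, 0, 0, 0.8],
    [0, 0, -0.025, 0, 0, 0, 0.8],
    [0, 0, -0.02, 0, 0, 0, 0.8],
    [0, 0, 0, 0, 0, 0, 0.8],
  ],
)

```text
clock: 7.8
ee_pos: [0.5744, -0.1439, 0.2744]
tool_rot: [179.8, -0.1, 53.0]
force: [0.7, 0.3, 0.2]
opening: 0.0726
gripper_force: 0.0
```

Run:
```python
from plan import *
e=plan(.647,-.0674,.273,46.5,.8,4)
plan(.647,-.0674,.143,46.5,.8,5,e)
```

```text
[[0.026, 0.003, 0.0, 0.0, -0.0, 0.018, 0.8], [0.026, 0.002, 0.001, 0.001, -0.0, 0.018, 0.8], [0.027, 0.002, 0.0, 0.0, -0.0, 0.018, 0.8], [0.026, 0.0, 0.001, 0.001, -0.001, 0.019, 0.8]]
end [ 0.6465 -0.0672  0.2726] [-180.     0.    46.5]
[[0.0, 0.0, 0.026, 0.0, 0.0, -0.0, 0.8], [0.0, 0.0, 0.026, 0.0, 0.0, -0.0, 0.8], [0.0, 0.0, 0.026, 0.0, 0.0, -0.0, 0.8], [0.0, 0.0, 0.026, 0.0, 0.0, -0.0, 0.8], [0.0, 0.0, 0.026, 0.0, 0.0, -0.0, 0.8]]
end [ 0.6465 -0.0672  0.1426] [180.    0.   46.5]
```

Call:
apply_moves(
  deltas=[
    [0.026, 0.003, 0, 0, 0, 0.018, 0.8],
    [0.026, 0.002, 0, 0, 0, 0.018, 0.8],
    [0.027, 0.002, 0, 0, 0, 0.018, 0.8],
    [0.026, 0, 0, 0, 0, 0.019, 0.8],
    [0, 0, 0.026, 0, 0, 0, 0.8],
    [0, 0, 0.026, 0, 0, 0, 0.8],
    [0, 0, 0.026, 0, 0, 0, 0.8],
    [0, 0, 0.026, 0, 0, 0, 0.8],
    [0, 0, 0.024, 0, 0, 0, 0.8],
    [0, 0, 0, 0, 0, 0, 0.8],
  ],
)

```text
clock: 9.05
ee_pos: [0.6442, -0.0668, 0.1422]
tool_rot: [-179.8, 0.1, 46.5]
force: [0.1, 1.5, 0.3]
opening: 0.0729
gripper_force: 0.0
```

Call:
apply_moves(
  deltas=[
    [0, 0, 0, 0, 0, 0, 0],
    [0, 0, 0, 0, 0, 0, 0],
    [0, 0, 0, 0, 0, 0, 0],
    [0, 0, 0, 0, 0, 0, 0],
    [0, 0, 0, 0, 0, 0, 0],
    [0, 0, 0, 0, 0, 0, 0],
  ],
)

```text
clock: 9.8
ee_pos: [0.6458, -0.0671, 0.1448]
tool_rot: [180.0, -0.0, 46.5]
force: [2.8, -2.3, -0.9]
opening: 0.0161
gripper_force: 2.3
```

Run:
```python
from plan import *
s=arm.read_state();print(s["ee_pos"],s["force"],s["opening"])
import cv2
cv2.imwrite("pics/f0.png",arm.camera("side")[:,:,::-1])
cl=np.array([.574,-.1436]);a0=np.radians(46.5)
# arc: rows of 5 deg
e=None
for k,n in((24,4),(48,4),(57,2)):
    pass
p=[*s["ee_pos"],s["tool_rot"][2]];z=s["ee_pos"][2]
d=s["ee_pos"][:2]-cl;print("ang",np.degrees(np.arctan2(d[1],d[0])),np.hypot(*d))
for i in range(1,12):
    a=np.radians(46.5+5*i);p=plan(cl[0]+.105*np.cos(a),cl[1]+.105*np.sin(a),z,46.5+5*i,0,1,p)
```

```text
[ 0.6458127  -0.06705024  0.14475497] [ 2.79472096 -2.26412638 -0.8990549 ] 0.016062467099794538
ang 46.82877659951803 0.10496156135130517
[[-0.0, -0.009, -0.0, 0.0, 0.0, -0.056, 0.0]]
end [ 0.6393 -0.0609  0.1448] [180.    0.   51.5]
[[-0.001, -0.009, -0.0, 0.0, 0.0, -0.056, 0.0]]
end [ 0.6316 -0.056   0.1448] [180.    0.   56.5]
[[-0.0, -0.009, -0.0, 0.0, 0.0, -0.055, 0.0]]
end [ 0.6241 -0.0511  0.1448] [180.    0.   61.5]
[[-0.001, -0.009, -0.0, -0.0, 0.0, -0.056, 0.0]]
end [ 0.6157 -0.0477  0.1448] [180.    0.   66.5]
[[-0.0, -0.009, -0.0, 0.0, 0.0, -0.055, 0.0]]
end [ 0.6075 -0.0441  0.1448] [180.    0.   71.5]
[[-0.0, -0.009, -0.0, -0.0, 0.0, -0.056, 0.0]]
end [ 0.5989 -0.0412  0.1448] [180.    0.   76.5]
[[-0.001, -0.009, -0.0, 0.0, 0.0, -0.055, 0.0]]
end [ 0.59   -0.0401  0.1448] [180.    0.   81.5]
[[-0.0, -0.01, -0.0, -0.0, 0.0, -0.056, 0.0]]
end [ 0.5801 -0.0386  0.1448] [180.    0.   86.5]
[[-0.001, -0.009, -0.0, -0.0, 0.0, -0.055, 0.0]]
end [ 0.571  -0.039   0.1448] [180.    0.   91.5]
[[-0.0, -0.009, -0.0, 0.0, 0.0, -0.056, 0.0]]
end [ 0.562  -0.0393  0.1448] [-180.     0.    96.5]
[[-0.0, -0.009, -0.0, -0.0, 0.0, -0.056, 0.0]]
end [ 0.5531 -0.0403  0.1448] [180.    0.  101.5]
```

The post is pinched, with a 16 mm opening at radius 105 mm. Swing the first part.

Call:
apply_moves(
  deltas=[
    [0, -0.009, 0, 0, 0, -0.056, 0],
    [-0.001, -0.009, 0, 0, 0, -0.056, 0],
    [0, -0.009, 0, 0, 0, -0.055, 0],
    [-0.001, -0.009, 0, 0, 0, -0.056, 0],
    [0, 0, 0, 0, 0, 0, 0],
  ],
)

```text
clock: 10.48
ee_pos: [0.6153, -0.0475, 0.1448]
tool_rot: [-180.0, 0.0, 66.5]
force: [-2.4, 0.1, 1.3]
opening: 0.0152
gripper_force: 30.0
```

Call:
apply_moves(
  deltas=[
    [0, -0.009, 0, 0, 0, -0.055, 0],
    [0, -0.009, 0, 0, 0, -0.056, 0],
    [-0.001, -0.009, 0, 0, 0, -0.055, 0],
    [0, -0.01, 0, 0, 0, -0.056, 0],
    [-0.001, -0.009, 0, 0, 0, -0.055, 0],
    [0, -0.009, 0, 0, 0, -0.056, 0],
    [0, -0.009, 0, 0, 0, -0.056, 0],
    [0, 0, 0, 0, 0, 0, 0],
  ],
)

```text
clock: 11.48
ee_pos: [0.5531, -0.0415, 0.1447]
tool_rot: [-180.0, 0.1, 101.5]
force: [-0.1, -12.5, -3.4]
opening: 0.0154
gripper_force: 30.0
```

```bash
cat > st.py <<'E'
from h import *
s=arm.read_state();d=s["ee_pos"][:2]-[.574,-.1436];a=np.arctan2(d[1],d[0]);t=np.array([-np.sin(a),np.cos(a)])
print(s["clock"],s["ee_pos"],s["tool_rot"][2],"ang",np.degrees(a),"r",np.hypot(*d),"Ft",s["force"][:2]@t,"Fr",s["force"][:2]@[np.cos(a),np.sin(a)],s["force"][2],s["opening"],s["gripper_force"])
E
python3 st.py
```

```text
11.475 [ 0.55310747 -0.04149554  0.14473369] 101.49607323092938 ang 101.56418608451237 r 0.10422005022882233 Ft 2.6049748161955195 Fr -12.261864128524437 -3.4176592955975407 0.015423556197726585 29.998955726623535
```

Call:
apply_moves(
  deltas=[
    [-0.001, -0.003, 0, 0, 0, -0.018, 0],
    [0, -0.003, 0, 0, 0, -0.018, 0],
    [0, 0, 0, 0, 0, 0, 0],
  ],
)

```text
clock: 11.85
ee_pos: [0.5475, -0.043, 0.1448]
tool_rot: [180.0, 0.0, 104.8]
force: [1.2, -5.9, -2.2]
opening: 0.0151
gripper_force: 30.0
```

```bash
python3 st.py
```

```text
11.85 [ 0.54747614 -0.04296685  0.14478192] 104.80474676425793 ang 104.7656320685012 r 0.10406990667821084 Ft 0.3370662301201046 Fr -5.976666350463224 -2.210946487022898 0.015114622942242348 29.999426901340485
```

Call:
apply_moves(
  deltas=[
    [-0.001, -0.002, 0, 0, 0, -0.012, 0],
    [0, -0.002, 0, 0, 0, -0.012, 0],
    [0, 0, 0, 0, 0, 0, 0],
  ],
)

```text
clock: 12.22
ee_pos: [0.5441, -0.0441, 0.1448]
tool_rot: [179.9, -0.0, 107.0]
force: [4.3, 4.5, -2.2]
opening: 0.0154
gripper_force: 30.0
```

```bash
python3 st.py
```

```text
12.225 [ 0.54407256 -0.0441095   0.14481638] 106.96455241222904 ang 106.74165665628634 r 0.10389422915126834 Ft -5.387733596218684 Fr 3.116536584911678 -2.177263413637168 0.015432325288857216 29.999114871025085
```

Call:
apply_moves(
  deltas=[
    [0, -0.001, 0, 0, 0, -0.006, 0],
    [0, -0.001, 0, 0, 0, 0, 0],
    [0, 0, 0, 0, 0, 0, 0],
  ],
)

```text
clock: 12.6
ee_pos: [0.5428, -0.0445, 0.1449]
tool_rot: [179.9, -0.0, 107.5]
force: [9.5, 6.3, -6.7]
opening: 0.0155
gripper_force: 30.0
```

```bash
python3 st.py
```

```text
12.6 [ 0.54283462 -0.04451445  0.1448813 ] 107.48525955466755 ang 107.45992801864983 r 0.1038712007942442 Ft -10.97946599866538 Fr 3.1559084990673054 -6.7158710550273 0.015539709947039926 29.99694138765335
```

Call:
apply_moves(
  deltas=[
    [0, -0.001, 0, 0, 0, 0, 0],
    [0, 0, 0, 0, 0, 0, 0],
    [0, 0, 0, 0, 0, 0, 0],
  ],
)

```text
clock: 12.98
ee_pos: [0.5422, -0.0447, 0.1449]
tool_rot: [179.8, -0.0, 107.5]
force: [11.3, 7.9, -8.9]
opening: 0.0151
gripper_force: 30.0
```

```bash
python3 st.py
```

```text
12.975 [ 0.54220384 -0.04473843  0.1449117 ] 107.48966935778908 ang 107.82898540356803 r 0.10384895466705718 Ft -13.166826324574721 Fr 4.083380203292392 -8.861255152266992 0.015141533263188862 29.995492100715637
```

Firm clamp at about 13 N, ring near 1.06. Release, rise and take pictures.

Call:
apply_moves(
  deltas=[
    [0, 0, 0, 0, 0, 0, 0.6],
    [0, 0, 0, 0, 0, 0, 0.6],
    [0, 0, 0, 0, 0, 0, 0.6],
    [0, 0, -0.02, 0, 0, 0, 0.6],
    [0, 0, -0.04, 0, 0, 0, 0.6],
    [0, 0, -0.04, 0, 0, 0, 0.6],
    [0.05, -0.03, 0, 0, 0, 0, 0.6],
    [0.05, -0.03, 0, 0, 0, 0, 0.6],
    [0.05, -0.03, 0, 0, 0, 0, 0.6],
    [0, 0, 0, 0, 0, 0, 0.6],
  ],
)

```text
clock: 14.22
ee_pos: [0.4075, 0.072, 0.2446]
tool_rot: [-180.0, -0.0, 107.6]
force: [0.9, 0.9, -0.2]
opening: 0.0546
gripper_force: 0.0
```

```bash
python3 st.py
python3 - <<'E'
from plan import *
import cv2
t=arm.camera("top")[:,:,::-1];s=arm.camera("side")[:,:,::-1]
cv2.imwrite("pics/g.png",np.hstack([cv2.resize(t[100:220,265:395],(433,400),interpolation=2),cv2.resize(s[150:310,285:431],(365,400),interpolation=2)]))
E
```

```text
14.225 [0.40753839 0.0719795  0.24455612] 107.6468015632198 ang 127.67384147423164 r 0.2723673819440841 Ft -1.2786288971061286 Fr 0.15409466543623 -0.21985654604154864 0.05457311672199507 0.0
```

View pics/g.png

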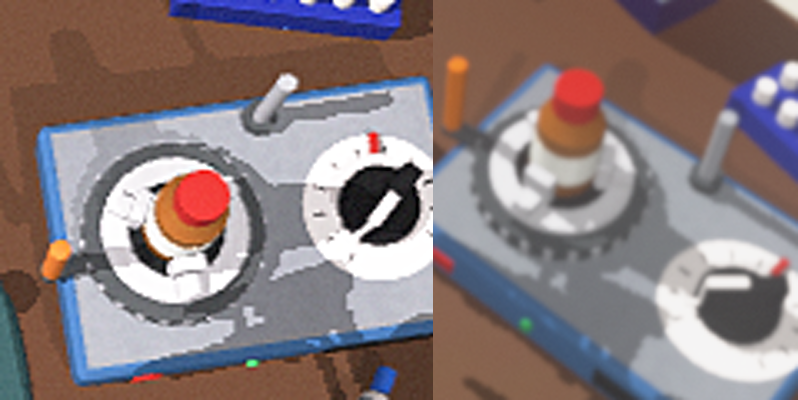

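The bottle stands upright, clamped on the jaws (side crop (570,160)), and the post has swung round to (455,90). The knob and tab are in full view, so I refine the angles by segmentation.

```bash
cat > ang.py <<'E'
from h import *
import cv2
kn=np.array([.5936,-.3175]);yaw=.1128
for n in("top","side"):
    im=np.mean([arm.camera(n).astype(float) for _ in range(4)],0)
    # rectify plane around knob: z .101 for stripe, .066 for tab; 0.25 mm/px
    for z,R,lab in((.101,.045,"ptr"),(.066,.07,"tab")):
        g=np.arange(-R,R,.0005);X,Y=np.meshgrid(g,g,indexing="ij")
        M=CM[n];T=np.linalg.inv(M["extrinsics"]);P=np.stack([X+kn[0],Y+kn[1],np.full_like(X,z)],-1)@T[:3,:3].T+T[:3,3]
        q=P@M["camera_matrix"].T;mp=(q[...,:2]/q[...,2:]).astype(np.float32)
        w=cv2.remap(im.astype(np.float32),mp[...,0],mp[...,1],cv2.INTER_LINEAR)
        r=np.hypot(X,Y)
        if lab=="tab":k=(w[...,0]>120)&(w[...,0]>1.8*w[...,1])&(r>.035)&(r<.07)
        else:k=(w.min(-1)>120)&(r<.036)
        N,L,st,ce=cv2.connectedComponentsWithStats(k.astype(np.uint8))
        if N<2:print(n,lab,"none");continue
        for i in 1+np.argsort(-st[1:,4])[:2]:
            p=np.stack([X[L==i],Y[L==i]],1);c=p.mean(0);u,sv,vt=np.linalg.svd(p-c,full_matrices=False);v=vt[0]*np.sign(vt[0]@c)
            print(n,lab,len(p),"c",(c*1000).round(1),"r",round(np.hypot(*c)*1000,1),"ang c",round(np.degrees(np.arctan2(c[1],c[0])),1),"axis",round(np.degrees(np.arctan2(v[1],v[0])),1),"len",(sv*1000/np.sqrt(len(p))*3.46).round(1))
E
python3 ang.py
```

```text
top ptr 4648 c [  6.3 -15.9] r 17.1 ang c -68.4 axis -151.9 len [78.8 39.5]
top ptr 1621 c [-11.1  11. ] r 15.6 ang c 135.2 axis 138.4 len [36.3 10.9]
top tab 508 c [55.4  0. ] r 55.4 ang c 0.0 axis 0.4 len [17.2  7.3]
side ptr 7569 c [ 5.3 14.5] r 15.4 ang c 70.0 axis -18.5 len [60.1 34.5]
side ptr 937 c [ 16.6 -26.5] r 31.2 ang c -57.9 axis -147.7 len [38.7  7.6]
side tab 306 c [54.3 -2.1] r 54.3 ang c -2.3 axis 5.6 len [16.3  4.6]
```

Run:
```python
from plan import *
e=plan(.5936,-.3175,.245,138.4,.6,9)
plan(.5936,-.3175,.095,138.4,.6,5,e)
```

```text
[[-0.047, 0.007, -0.0, -0.0, -0.0, -0.038, 0.6], [-0.048, 0.004, -0.0, -0.0, -0.0, -0.038, 0.6], [-0.048, 0.001, -0.0, -0.0, -0.0, -0.038, 0.6], [-0.047, -0.002, -0.0, -0.0, -0.0, -0.038, 0.6], [-0.047, -0.005, -0.0, -0.0, -0.0, -0.038, 0.6], [-0.047, -0.008, -0.0, -0.0, -0.0, -0.039, 0.6], [-0.047, -0.011, -0.0, -0.0, -0.0, -0.038, 0.6], [-0.046, -0.013, -0.0, -0.0, -0.0, -0.039, 0.6], [-0.044, -0.016, -0.0, -0.0, -0.0, -0.038, 0.6]]
end [ 0.5935 -0.3172  0.2446] [-180.    -0.   138.4]
[[-0.0, -0.0, 0.03, 0.0, 0.0, -0.0, 0.6], [-0.0, -0.0, 0.03, 0.0, 0.0, -0.0, 0.6], [-0.0, -0.0, 0.03, 0.0, 0.0, -0.0, 0.6], [-0.0, -0.0, 0.03, 0.0, 0.0, -0.0, 0.6], [-0.0, -0.0, 0.03, 0.0, 0.0, -0.0, 0.6]]
end [ 0.5935 -0.3172  0.0946] [180.    0.  138.4]
```

Call:
apply_moves(
  deltas=[
    [-0.047, 0.007, 0, 0, 0, -0.038, 0.6],
    [-0.048, 0.004, 0, 0, 0, -0.038, 0.6],
    [-0.048, 0.001, 0, 0, 0, -0.038, 0.6],
    [-0.047, -0.002, 0, 0, 0, -0.038, 0.6],
    [-0.047, -0.005, 0, 0, 0, -0.038, 0.6],
    [-0.047, -0.008, 0, 0, 0, -0.039, 0.6],
    [-0.047, -0.011, 0, 0, 0, -0.038, 0.6],
    [-0.046, -0.013, 0, 0, 0, -0.039, 0.6],
    [-0.044, -0.016, 0, 0, 0, -0.038, 0.6],
    [0, 0, 0, 0, 0, 0, 0.6],
  ],
)

```text
clock: 15.98
ee_pos: [0.5942, -0.3194, 0.2442]
tool_rot: [-180.0, 0.0, 138.4]
force: [-0.5, 0.7, -0.2]
opening: 0.0545
gripper_force: 0.0
```

Call:
apply_moves(
  deltas=[
    [0, 0, 0.03, 0, 0, 0, 0.6],
    [0, 0, 0.04, 0, 0, 0, 0.6],
    [0, 0, 0.04, 0, 0, 0, 0.6],
    [0, 0, 0.03, 0, 0, 0, 0.6],
    [0, 0, 0.009, 0, 0, 0, 0.6],
    [0, 0, 0, 0, 0, 0, 0.6],
    [0, 0, 0, 0, 0, 0, 0],
    [0, 0, 0, 0, 0, 0, 0],
    [0, 0, 0, 0, 0, 0, 0],
    [0, 0, 0, 0, 0, 0, 0],
    [0, 0, 0, 0, 0, 0, 0],
    [0, 0, 0, 0, 0, 0, 0],
  ],
)

```text
clock: 17.48
ee_pos: [0.5937, -0.3167, 0.096]
tool_rot: [180.0, 0.0, 138.4]
force: [0.5, 1.2, 3.5]
opening: 0.0158
gripper_force: 30.0
```

Call:
apply_moves(
  deltas=[
    [0, 0, 0, 0, 0, 0.05, 0],
    [0, 0, 0, 0, 0, 0.1, 0],
    [0, 0, 0, 0, 0, 0.1, 0],
    [0, 0, 0, 0, 0, 0.1, 0],
    [0, 0, 0, 0, 0, 0.1, 0],
    [0, 0, 0, 0, 0, 0.1, 0],
    [0, 0, 0, 0, 0, 0, 0],
  ],
)

```text
clock: 18.35
ee_pos: [0.5951, -0.3162, 0.096]
tool_rot: [179.8, -0.0, 88.8]
force: [11.2, 8.7, -1.4]
opening: 0.016
gripper_force: 30.0
```

Call:
apply_moves(
  deltas=[
    [0, 0, 0, 0, 0, 0.1, 0],
    [0, 0, 0, 0, 0, 0.1, 0],
    [0, 0, 0, 0, 0, 0.1, 0],
    [0, 0, 0, 0, 0, 0.1, 0],
    [0, 0, 0, 0, 0, 0.1, 0],
    [0, 0, 0, 0, 0, 0.1, 0],
    [0, 0, 0, 0, 0, 0.1, 0],
    [0, 0, 0, 0, 0, 0.1, 0],
    [0, 0, 0, 0, 0, 0.1, 0],
    [0, 0, 0, 0, 0, 0.086, 0],
    [0, 0, 0, 0, 0, 0, 0],
    [0, 0, 0, 0, 0, 0, 0],
  ],
)

```text
clock: 19.85
ee_pos: [0.5967, -0.3179, 0.0961]
tool_rot: [179.8, -0.4, 0.2]
force: [23.7, -6.0, -17.3]
opening: 0.0156
gripper_force: 30.0
```

Call:
apply_moves(
  deltas=[
    [0.002, 0, 0, 0, 0, 0, 0],
    [0, 0, 0, 0, 0, 0, 0],
    [0, 0, 0, 0, 0, 0, 0.5],
    [0, 0, 0, 0, 0, 0, 0.5],
    [0, 0, 0, 0, 0, 0, 0.5],
    [0, 0, -0.02, 0, 0, 0, 0.5],
    [0, 0, -0.04, 0, 0, 0, 0.5],
    [0, 0, -0.06, 0, 0, 0, 0.5],
    [0, 0, -0.05, 0, 0, 0, 0.5],
    [-0.05, 0, 0, 0, 0, 0, 0.5],
  ],
)

```text
clock: 21.1
ee_pos: [0.5484, -0.318, 0.2719]
tool_rot: [179.7, -0.4, 0.3]
force: [-0.9, 0.5, -1.3]
opening: 0.0453
gripper_force: 0.0
```

```bash
python3 st.py
python3 - <<'E'
from plan import *
plan(.44,0.02,.27,0,.5,7)
E
```

```text
21.1 [ 0.54838441 -0.3180175   0.27189784] 0.28471396344747174 ang -98.35493830622691 r 0.1762884683335036 Ft -0.9819621639353494 Fr -0.393498084946796 -1.31455874286078 0.045299365621412145 0.0
[[-0.015, -0.048, -0.0, 0.0, -0.001, 0.0, 0.5], [-0.015, -0.048, -0.0, 0.001, -0.001, 0.001, 0.5], [-0.015, -0.048, 0.0, 0.0, -0.001, 0.0, 0.5], [-0.016, -0.049, 0.0, 0.001, -0.0, 0.001, 0.5], [-0.015, -0.048, 0.0, 0.0, -0.001, 0.0, 0.5], [-0.016, -0.049, 0.0, 0.001, -0.0, 0.001, 0.5], [-0.015, -0.048, 0.001, 0.0, -0.001, 0.0, 0.5]]
end [0.4404 0.0197 0.2696] [180.   0.   0.]
```

Call:
apply_moves(
  deltas=[
    [-0.015, -0.048, 0, 0, 0, 0, 0.5],
    [-0.015, -0.048, 0, 0, 0, 0, 0.5],
    [-0.015, -0.048, 0, 0, 0, 0, 0.5],
    [-0.016, -0.048, 0, 0, 0, 0, 0.5],
    [-0.015, -0.048, 0, 0, 0, 0, 0.5],
    [-0.016, -0.048, 0, 0, 0, 0, 0.5],
    [-0.015, -0.048, 0, 0, 0, 0, 0.5],
    [0, -0.05, 0, 0, 0, 0, 0.5],
    [0, 0, 0, 0, 0, 0, 0.5],
  ],
)

```text
clock: 22.22
ee_pos: [0.437, 0.0711, 0.2671]
tool_rot: [-180.0, -0.1, 0.4]
force: [0.7, -0.2, 0.2]
opening: 0.0458
gripper_force: 0.0
```

```bash
python3 ang.py
python3 - <<'E'
from plan import *
import cv2
t=arm.camera("top")[:,:,::-1];s=arm.camera("side")[:,:,::-1]
cv2.imwrite("pics/i.png",np.hstack([cv2.resize(t[115:215,265:415],(450,300),interpolation=2),cv2.resize(s[170:310,290:450],(343,300),interpolation=2)]))
E
```

```text
top ptr 6256 c [  8.4 -13.7] r 16.1 ang c -58.5 axis 28.8 len [69.4 37.7]
top tab 498 c [55.5  0.2] r 55.5 ang c 0.2 axis 0.6 len [17.1  7.3]
side ptr 5980 c [11.8 14.2] r 18.5 ang c 50.2 axis 138.6 len [54.9 30.9]
side ptr 1799 c [ 17.  -22.5] r 28.2 ang c -53.0 axis -140.3 len [33.5 13.7]
side tab 135 c [58.8 -2. ] r 58.9 ang c -1.9 axis 12.9 len [8.2 4. ]
```

View pics/i.png

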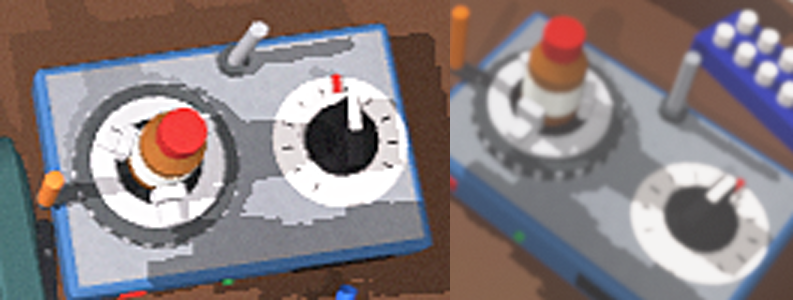

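The bottle is still clamped. The pointer (355,110 in the crop) is roughly toward the tab (336,83), but parallax shifts it because it sits 35 mm higher. I measure it in its own plane.

Run:
```python
from h import *
import cv2
kn=np.array([.5936,-.3175])
for n in("top","side"):
    im=np.mean([arm.camera(n).astype(float) for _ in range(4)],0).astype(np.float32)
    x=np.arange(.004,.036,.002);y=np.arange(-.011,.011,.0005);X,Y=np.meshgrid(x,y,indexing="ij")
    M=CM[n];T=np.linalg.inv(M["extrinsics"]);P=np.stack([X+kn[0],Y+kn[1],np.full_like(X,.101)],-1)@T[:3,:3].T+T[:3,3]
    q=P@M["camera_matrix"].T;mp=(q[...,:2]/q[...,2:]).astype(np.float32)
    w=cv2.remap(im,mp[...,0],mp[...,1],cv2.INTER_LINEAR).min(-1)
    c=[]
    for i in range(len(x)):
        k=np.clip(w[i]-110,0,60);c.append((k*y).sum()/max(k.sum(),1e-6)*1000)
        print(n,round(x[i]*1000),round(c[-1],2),"".join(str(int(v//26)) for v in w[i]))
    f=np.polyfit(x[1:11]*1000,c[1:11],1);print("axis deg",np.degrees(np.arctan(f[0])),"icpt",f[1])
```

```text
top 4 -0.17 00000001345788899999999999999887665432111110
top 6 -0.17 00000001346788899999999999999887665432111100
top 8 -0.15 00000001345677899999999999999887654321000000
top 10 -0.04 00000001234567899999999999999887654321000000
top 12 0.06 00000012345667899999999999999999865421000000
top 14 -0.04 21100012345677899999999999999999865310000000
top 16 -0.09 43321122334567899999999999999999764310000001
top 18 -1.07 76543333323567899999999999999999754200000011
top 20 -2.5 88777655445678999999999999999998653100000001
top 22 -2.88 88887766556778999999999999999998643100000111
top 24 -3.09 77777766667778889999999999999997532000001110
top 26 -3.08 56667777777777788999999999999986431000001000
top 28 -3.25 88999999988777788999999999999986431000011112
top 30 -2.91 99999999998877889999999999999976431122233445
top 32 -0.87 99999999999888899999999999999976543455677889
top 34 -0.25 99999999999999999999999999999999988889999999
axis deg -10.490368305362145 icpt 1.7803192900421283
side 4 -0.97 22233344556778888888888888877765544333333333
side 6 -0.58 22233344566778889999999999888776554443334444
side 8 0
[... 154 characters left out ...]
6667778888
side 14 1.92 33333334556778889999999999988877777777788888
side 16 1.89 44333344556778889999999999988877777777888889
side 18 1.72 54433344556778889999999999988887777777888889
side 20 1.64 54443344556778889999999999988887777778888889
side 22 1.68 54433344556778889999999999988887777777888889
side 24 1.83 44333444566778889999999999988887777777888889
side 26 1.83 44333344556778889999999999888887777778888888
side 28 1.86 44333344556788889999999999888877777778888888
side 30 1.91 44333344556778889999999999988888777778888888
side 32 2.09 44333334455677888899999998888887777777777888
side 34 2.41 43333333445566778888888888888777777777777777
axis deg 4.5878985901238325 icpt 0.2542450826540125
```

In both views the pointer lies along the tab's direction: axis about 0° against 0.2–0.6° for the tab, sideways offset within 1 mm. The tab has not moved. Handing in.

```bash
python3 -c "
from cell import arm
print(arm.close_job())"
```

```text
the job is handed in; nothing more can be done
None
```

The red-capped bottle is clamped upright (about 13 N on the lever), the knob pointer lines up with the red tab to about 1°, the gripper is clear of everything, and the job is handed in at about 23 s.

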